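# Ready the fondue station

## Robot

A 6-joint arm with a two-finger parallel gripper is mounted at the origin on the work surface. World frame = base frame: x ahead of the robot, y to its left, z up, the work surface at z = 0. Lengths are in m, angles in rad, forces in N, time in s.
With the tool pointing down it reaches from about 0.25 to 0.85 m from the base axis. Payload 12.5 kg.
Tool frame: the origin (TCP) lies between the finger pads; the fingertips stand 14 mm ahead of it and the grasp point (between the pads) lies 5 mm behind it; z points along the fingers, y is the line along which they close (so a half turn about z gives the same grasp; the last joint's range is limited). The gripper opens to 93 mm and grips with 3 to 60 N. Pads are 15 mm wide; open, the fingers measure 128 mm over their backs; the gripper's body (75 mm by 188 mm) begins 65 mm behind the grasp point.
Start: joints at [1.017, 0.351, 1.652, -0, 1.139, -0.085], TCP at [0.248, 0.491, 0.233] pointing down, gripper open.
Joint ranges: [-2.75, 2.75], [-0.79, 2.1], [0.01, 2.65], [-1.57, 4.71], [0.07, 3.14], [-2.87, 2.87]. Speed limits (rad/s): [2.22, 2.22, 2.79, 3.14, 3.14, 3.14].

## Interface

Orientations are given as a 3x3 rotation matrix whose columns are the frame's x, y, z axes.
In Python, from rig import ctrl, get_image, hand_in, spotter gives the robot as it stands.
- The arm moves only by the tool carry_out, never from a script. Its argument "plan" is a list of rows, each a list of 3 entries, a list of its own where there are three numbers: the shift along the tool's x, y, z in units of 25 mm (1.0 is 25 mm), then the turn, a rotation vector about the tool's x, y, z in units of 5 degrees (1.0 is 5 degrees), then the finger opening in mm, from 0 to 93. In form: [[[tx, ty, tz], [wx, wy, wz], hand], ...]. A call has 1 to 5 rows; each row shifts and turns the commanded pose from where the row before left it, along the tool's axes as they then stand; what a row does not reach is not made up. A row lasts 1/10 s, in which the tool goes at most 50 mm and 8.59 degrees, less where a joint would pass 70% of its speed; a pose out of reach is approached as far as the arm can. A call is refused whole if a number of a shift passes 1 or a number of a turn 1, either way. A call with a gripper value outside its range is refused whole. The fingers move at their own pace and stop on an object; "grip_force" is the grip in N (left out, the last holds). Time passes only in rows, so rows that do not move let the fingers close. It gives the time, the measured TCP pose, the force, the opening and the grip force at its end, in the units of the state.
- ctrl.sense(): the state, without advancing time (a new reading comes with each control period).
- get_image(name): name is "scene" or "top" or "wrist"; returns a dict with "frame" (480x640x3 uint8, blue, green, red), "depth" (480x640 float32, m along the optical axis (not along the pixel's ray), 0 where there is no reading), "camera_matrix" (3x3 intrinsics, pixels), "cam_to_world" (4x4, takes a point from camera to world coordinates); the wrist camera has in their place "tool_from_camera" (4x4, takes a point from camera to tool coordinates, whose origin is the TCP and whose axes are the flange's). Camera axes: x right, y up, looking along -z (the intrinsics and any distortion apply to the point x, -y, -z); pixel columns grow to the right and rows downward; lengths in m; the calibration is good to about 2 mm. A picture is of the moment at which its call begins: read the wrist's pose just before it.
- hand_in(): hands the job in; it is judged then, once.
Trained networks look in a picture, given as the dict that the camera call returned (one of the last four; its "shot" number tells which), for a name from the list of things; names that differ only in an ending like _2 or _b are one class to them, and where a whole thing is asked for, a point or a joint stands for the part that bears it (a point fixed in the world has none). Each returns a list of dicts, best first, with "conf" (0 to 1); they miss things now and then, are a little off and sometimes report something else, mostly with a low value. They report only what shows in the picture. A call takes as long as a camera call.
- spotter.look_for(picture, query): "location" ([row, column] in pixels, amid what is visible of it).
- spotter.regions_of(picture, query): "pixels" (480x640 bool, what is visible of it) and "location" ([row, column] in pixels, amid what is visible of it).
- spotter.mark_of(picture, query): "location" ([row, column] in pixels: a listed point, or the origin of a listed thing).
The state is a dict: "time_s": time; "qpos": joint angles; "joint_velocities": joint speeds; "joint_torque": joint torques, N m; "tcp_pos": TCP position; "orientation": TCP orientation; "force": force on the tool from outside, world axes, zero at the start; "wrist_torque": the same for the moment, N m; "gripper_width": finger opening in m; "grip_force": force on a finger pad.
Only numpy, scipy, OpenCV 4.12 (cv2) and the standard library are available. Lean on these libraries where they do the work, as an engineer would, in place of code of your own. Each camera call takes 0.05 s, during which the arm holds its last target. There are 200 camera calls.

## Task

Get the fondue station ready: lift the red pot off the cork mat by its arched handle and set it down gently on the station, fully home over the two locating pegs, and let go. Then turn the big black dial until its pointer lines up with the raised brass marker on the scale, and last of all push the switch lever right over to its other (far) end. Keep the pot upright and leave the other kitchen things where they stand.

Things in the scene. Friction and masses are not known exactly. Their poses are not given: they have to be found in the camera images.
- station: Fixed stainless steel fondue station, deck 260 (x) x 480 (y) mm, top 45 mm above the table. Origin: centre of its underside, on the table. Hot plate with pegs at its +y end, dial at its -y end, switch lever between them towards the +x edge.
- seat (a point): Centre of the top of the round hot plate (124 mm diameter, 6 mm above the deck), at (0, 140, 51) mm in the station's frame. Axes as the station's. Two upright 11 mm pegs stand on the deck at x = -78 and +78 mm, tips 22 mm above this point. The seated pot's origin coincides with this point, its x axis along the station's x axis, either way round.
- pot: Red enamelled fondue pot, 0.8 kg, loose, standing on the cork mat. Round body 124 mm diameter, rim 93 mm high, fixed arched handle over the top along its x axis. Foot plate 190 (x) x 50 (y) x 8 mm thick whose two ears have 17 mm holes at x = -78 and +78 mm, which go over the pegs. Origin: centre of the underside. Symmetric under a half turn.
- pot_grip (a point): Middle of the arched handle's black grip bar, 147 mm above the pot's underside; bar 75 mm long (along the pot's x), 16 mm wide (y) and 16 mm high, free space 45 mm below it.
- mat: Fixed round cork mat, 200 mm diameter, 8 mm thick, under the pot at the start. Origin: centre of its underside.
- dial_axis (a point): Point on the dial's vertical axis of rotation at deck height, at (0, -115, 45) mm in the station's frame; axes as the station's.
- dial (a joint): Turn angle of the dial (rad), growing counterclockwise from above, range -1.75 to 1.75; at 0 the pointer points to the station's -y, at -1.57 to its -x, at +1.57 to its +x. Stiff enough to stay where it is left (0.1 N m).
- dial_tip (a point): Top of the pointer bar's outer tip, 83.5 mm from the dial's axis, 45 mm above the deck; its x axis points outward along the pointer. The dial is a black disc of 38 mm radius, 25 mm high, with a pointer bar 14 mm thick reaching from 12 mm behind the axis to 84 mm in front of it, 4 to 45 mm above the deck, with a white line on top.
- marker: Raised brass marker fixed on the deck beside the dial, 24 mm long, 10 mm wide, 12 mm high, lying 88 to 112 mm from the dial's axis (the pointer passes just inside it). Origin: on the dial's axis at deck height; its x axis points outward through the marker; the dial is set when the pointer has the same direction (dial values of about -0.3 to 1.0, varying).
- switch (a joint): Switch lever angle (rad): 0 leaning to the station's -x (off), 1.0 leaning to its +x (on); stays where it is left.
- switch_tip (a point): Black ball at the tip of the 80 mm switch lever, a steel rod standing on a small black block on the deck, with its pivot at x = 50 mm, y = 0 in the station's frame and swings in the station's x-z plane.
- fork_cup: White ceramic cup, 84 mm diameter, 105 mm high, with six forks standing in it to 230 mm. Bystander. Origin: underside centre.
- glass_lid: Glass lid 136 mm diameter with black knob, 46 mm high, lying on the table. Bystander. Origin: underside centre.
- turntable: Fixed round wooden turntable, 240 mm diameter, 28 mm high. Carries the two bowls. Origin: underside centre.
- bowl_a: White dipping bowl 90 mm diameter, 45 mm high, on the turntable. Bystander. Origin: underside centre.
- bowl_b: The second, like bowl_a. Bystander.
- mill: Dark wooden pepper mill, 56 mm diameter, 150 mm high. Bystander. Origin: underside centre.
- jar: Glass jar with steel cap, 72 mm diameter, 85 mm high. Bystander. Origin: underside centre.
- spatula: Wooden spatula, 200 mm long, lying on the table. Bystander.

How it is judged:
By the outcome, as a careful person would: the job done as asked, in the order asked, and still so for the second after the job is handed in, with the robot touching nothing.
It also fails if it takes over 58 s, if anything falls off the work surface, if the arm or the gripper's body presses on something with over 40 N, if the wrist force passes 120 N, or if a joint passes its speed limit or range.

## Working session

There is one attempt and no reset: what is moved stays moved. The work goes in short steps, Python scripts to look and compute and a tool call to move; the robot and the scene stay as the last step left them, time stands still between calls to the robot, and variables do not carry over. Pictures are saved under pics/ and viewed, at most 12 in all, crops included, and the job is handed in when it is done.

Besides the shell and the picture viewer there is one more tool, called after "Call:" as name(argument=value, ...), one argument or row to a line, values as JSON. carry_out: Moves the arm, as the interface text tells. Its arguments: {"type":"object","properties":{"plan":{"type":"array","items":{"type":"array"}},"grip_force":{"type":"number"}},"required":["plan"]}

```bash
mkdir -p pics
cat > h.py <<'E'
import numpy as np, cv2
from rig import ctrl, get_image, hand_in, spotter
def cam(p):
    if "cam_to_world" in p: return np.array(p["cam_to_world"])
    s=p["state"]; T=np.eye(4); T[:3,:3]=s["orientation"]; T[:3,3]=s["tcp_pos"]
    return T@np.array(p["tool_from_camera"])
def shot(n):
    s=ctrl.sense(); p=get_image(n); p["state"]=s; return p
def ray(p,rc):
    K=np.array(p["camera_matrix"]); T=cam(p)
    d=np.array([(rc[1]-K[0,2])/K[0,0],-(rc[0]-K[1,2])/K[1,1],-1.])
    return T[:3,3],T[:3,:3]@d
def at_z(p,rc,z):
    o,d=ray(p,rc); return o+d*(z-o[2])/d[2]
def at_depth(p,rc):
    o,d=ray(p,rc); r,c=int(round(rc[0])),int(round(rc[1]))
    w=p["depth"][max(r-2,0):r+3,max(c-2,0):c+3]; w=w[w>0]
    return o+d*np.median(w) if len(w) else None
def cloud(p,mask=None):
    K=np.array(p["camera_matrix"]); T=cam(p); m=p["depth"]>0
    if mask is not None: m&=mask
    r,c=np.nonzero(m); z=p["depth"][r,c]
    P=np.stack([(c-K[0,2])/K[0,0]*z,-(r-K[1,2])/K[1,1]*z,-z],1)
    return P@T[:3,:3].T+T[:3,3]
E
cat > a.py <<'E'
from h import *
np.set_printoptions(precision=3,suppress=True)
for n in("top","scene"):
    p=shot(n); cv2.imwrite(f"pics/{n}0.png",p["frame"]); print(n,p.keys(),cam(p)[:3,3])
    for q in ["station","seat","pot","pot_grip","mat","dial_axis","dial_tip","marker","switch_tip","fork_cup","mill","jar","glass_lid","turntable"]:
        m=spotter.mark_of(p,q)[:1]
        for x in m: print(q,round(x["conf"],2),np.array(x["location"]),at_depth(p,x["location"]))
E
python3 a.py
```

```text
top dict_keys(['frame', 'depth', 'camera_matrix', 'cam_to_world', 'shot', 'state']) [ 0.279 -0.04   1.809]
station 0.95 [273.3 343.3] [ 0.487 -0.132  0.045]
seat 0.93 [265.8 302.8] [0.509 0.004 0.052]
pot 0.82 [300.1 208.8] [0.392 0.319 0.014]
pot_grip 0.89 [292.9 198.8] [0.404 0.322 0.16 ]
mat 0.9 [297. 213.] [0.402 0.305 0.015]
dial_axis 0.77 [276.2 382. ] [ 0.474 -0.256  0.087]
dial_tip 0.72 [301.6 380.7] [ 0.394 -0.256  0.049]
switch_tip 0.44 [261.  346.2] [ 0.515 -0.136  0.139]
fork_cup 0.66 [200.6 233.7] [0.732 0.247 0.036]
mill 0.64 [257.5 148.6] [0.527 0.519 0.052]
jar 0.57 [195.3 342.6] [ 0.745 -0.125  0.084]
glass_lid 0.79 [225.1 180.6] [0.644 0.425 0.029]
turntable 0.64 [286.  473.6] [ 0.45  -0.564  0.061]
scene dict_keys(['frame', 'depth', 'camera_matrix', 'cam_to_world', 'shot', 'state']) [ 1.094 -0.946  1.145]
station 0.78 [286.  270.6] [ 0.522 -0.172  0.053]
seat 0.69 [245.7 300.2] [0.515 0.002 0.049]
pot 0.77 [188.2 315.4] [0.428 0.258 0.049]
pot_grip 0.6 [150.1 318.6] [0.412 0.312 0.159]
mat 0.81 [189.6 318.5] [0.437 0.262 0.043]
dial_axis 0.93 [302.8 241.6] [ 0.494 -0.267  0.069]
dial_tip 0.75 [284.2 214.6] [ 0.406 -0.258  0.086]
marker 0.47 [424.3 138.8] [ 0.464 -0.637  0.031]
switch_tip 0.75 [319.3 364.3] [ 0.792 -0.158  0.055]
fork_cup 0.98 [234. 399.] [0.744 0.201 0.029]
mill 0.69 [381.7 161.8] [ 0.441 -0.53   0.032]
jar 0.69 [321.  362.5] [ 0.788 -0.16   0.048]
glass_lid 0.64 [190.9 400.6] [0.732 0.202 0.189]
turntable 0.58 [409.4 150.9] [ 0.476 -0.603  0.052]
```

```bash
python3 -c "
import cv2
a=cv2.imread('pics/top0.png')[180:340,120:440];cv2.imwrite('pics/top_c.png',cv2.resize(a,None,fx=2.5,fy=2.5,interpolation=2))"
```

```text
(no output)
```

View pics/top_c.png

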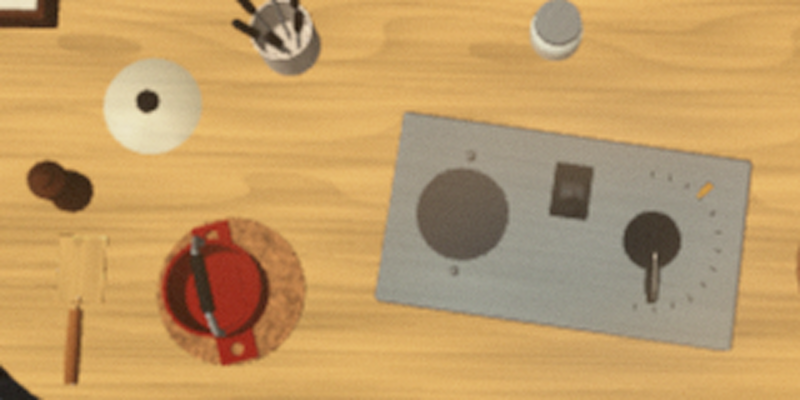

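View pics/scene0.png

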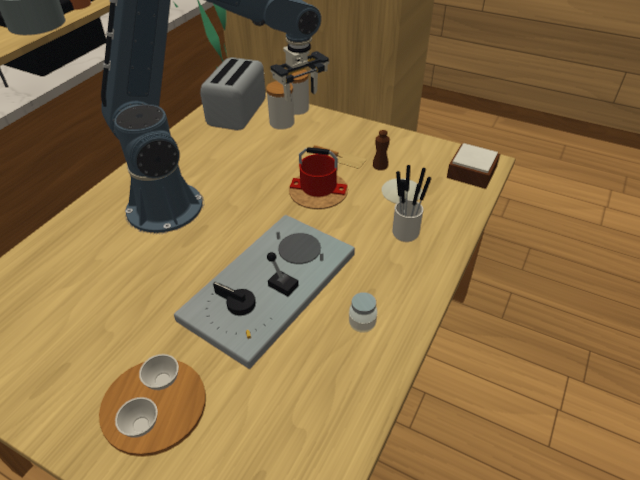

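The top view shows the pot on the mat with its ears at crop (214,235) and (238,347), and the pegs at (471,156) and (454,270). The marker is at (706,190) and the dial pointer tip at (653,300). The scene view agrees, with the lever leaning towards the robot.

```bash
cat > b.py <<'E'
from h import *
np.set_printoptions(precision=4,suppress=True)
p=shot("top"); U=lambda x,y:(180+(y+.5)/2.5-.5,120+(x+.5)/2.5-.5)
r=spotter.regions_of(p,"station")[0]; P=cloud(p,r["pixels"]); P=P[abs(P[:,2]-.045)<.006]
(c,wh,a)=cv2.minAreaRect((P[:,:2]*1000).astype(np.float32)); print("rect",np.array(c),wh,a)
p1,p2=at_z(p,U(471,156),.073),at_z(p,U(454,270),.073)
d=p1-p2; yaw=np.arctan2(d[1],d[0]); print("pegs",p1,p2,np.linalg.norm(d),"mid",(p1+p2)/2,"yaw",np.degrees(yaw))
e1,e2=at_z(p,U(214,235),.016),at_z(p,U(238,347),.016); d=e1-e2
print("pot",(e1+e2)/2,np.linalg.norm(d),np.degrees(np.arctan2(d[1],d[0])))
r=spotter.regions_of(p,"pot_grip")[0]; Q=cloud(p,r["pixels"]); Q=Q[Q[:,2]>.14]
if len(Q):
    cc,w,a=cv2.minAreaRect((Q[:,:2]*1000).astype(np.float32)); print("bar",cc,w,a,np.median(Q[:,2]))
m=at_z(p,U(706,190),.057); t=at_z(p,U(653,300),.09); b=at_z(p,U(655,252),.09)
for y in(yaw,np.radians(-8)):
    R=np.array([[np.cos(y),-np.sin(y)],[np.sin(y),np.cos(y)]])
    ax=((p1+p2)/2)[:2]+R@[0,-.255]
    for n,v in(("marker",m),("tip",t)):
        l=R.T@(v[:2]-ax); print(n,v,"r",np.linalg.norm(l),"dial",np.arctan2(l[0],-l[1]))
s=ctrl.sense(); print(s["orientation"],s["tcp_pos"],s["time_s"],s["gripper_width"])
E
python3 b.py
```

```text
rect [ 491.8759 -141.5451] (478.8209533691406, 259.9325256347656) 82.69757843017578
pegs [ 0.5856 -0.012   0.073 ] [0.4334 0.0072 0.073 ] 0.15338965912432503 mid [ 0.5095 -0.0024  0.073 ] yaw -7.1948997422047425
pot [0.4055 0.3151 0.016 ] 0.15516635967650547 14.892716012703534
bar (400.997802734375, 315.2973327636719) (119.09569549560547, 16.661849975585938) 14.86089038848877 0.1604886424995391
marker [ 0.5478 -0.3277  0.057 ] r 0.10086607651231946 dial 0.8966854780763232
tip [ 0.3973 -0.252   0.09  ] r 0.08034916448877075 dial -1.4870353758323531
marker [ 0.5478 -0.3277  0.057 ] r 0.10370479218577108 dial 0.9321156309261377
tip [ 0.3973 -0.252   0.09  ] r 0.07678146677166321 dial -1.4687528069296827
[[-0.8921  0.4518 -0.    ]
 [ 0.4518  0.8921 -0.    ]
 [ 0.     -0.0001 -1.    ]] [0.2484 0.4907 0.2326] 1.65 0.09342503261299617
```

```bash
cat > go.py <<'E'
# go.py x y z yaw(tool y direction, deg) [n rows]: units per row from the measured pose, tool kept vertical
import sys; from h import *
from scipy.spatial.transform import Rotation as Ro
def go(x,y,z,yaw,n=None):
    s=ctrl.sense(); R=np.array(s["orientation"]); t=np.array([x,y,z])
    a=np.radians(yaw); Y=np.array([np.cos(a),np.sin(a),0]); Z=np.array([0,0,-1.]); G=np.stack([np.cross(Y,Z),Y,Z],1)
    w=Ro.from_matrix(R.T@G).as_rotvec(); d=t-s["tcp_pos"]
    n=n or int(np.ceil(max(abs(R.T@d).max()/.025,np.degrees(abs(w)).max()/5,1)))
    print(np.round(s["tcp_pos"],4),"w %.4f F"%s["gripper_width"],np.round(s["force"],1),"t",round(s["time_s"],2),"turn",np.round(np.degrees(w)/5/n,2),"rows",n)
    for i in range(n):
        Ri=R@Ro.from_rotvec(w*i/n).as_matrix(); print(np.round(Ri.T@d/n/.025,2).tolist())
if __name__=="__main__":
    v=[float(q) for q in sys.argv[1:]]; go(*v[:4],int(v[4]) if len(v)>4 else None)
E
python3 go.py .403 .315 .26 104.9 10
```

```text
[0.2484 0.4907 0.2326] w 0.0934 F [-0.   0.3 -0.1] t 1.65 turn [-0.   -0.   -0.84] rows 10
[-0.87, -0.35, -0.11]
[-0.84, -0.41, -0.11]
[-0.81, -0.47, -0.11]
[-0.77, -0.53, -0.11]
[-0.73, -0.58, -0.11]
[-0.69, -0.63, -0.11]
[-0.64, -0.68, -0.11]
[-0.59, -0.73, -0.11]
[-0.53, -0.77, -0.11]
[-0.48, -0.81, -0.11]
```

Call:
carry_out(
  plan=[
    [[-0.87, -0.35, -0.11], [0, 0, -0.84], 93],
    [[-0.84, -0.41, -0.11], [0, 0, -0.84], 93],
    [[-0.81, -0.47, -0.11], [0, 0, -0.84], 93],
    [[-0.77, -0.53, -0.11], [0, 0, -0.84], 93],
    [[-0.73, -0.58, -0.11], [0, 0, -0.84], 93],
  ],
)

```text
time_s: 2.15
tcp_pos: [0.3262, 0.4021, 0.2466]
orientation: [[-0.995, 0.099, 0.0], [0.099, 0.995, 0.0], [-0.0, 0.0, -1.0]]
force: [0.7, 0.2, 0.3]
gripper_width: 0.0936
grip_force: 0.0
```

Call:
carry_out(
  plan=[
    [[-0.69, -0.63, -0.11], [0, 0, -0.84], 93],
    [[-0.64, -0.68, -0.11], [0, 0, -0.84], 93],
    [[-0.59, -0.73, -0.11], [0, 0, -0.84], 93],
    [[-0.53, -0.77, -0.11], [0, 0, -0.84], 93],
    [[-0.48, -0.81, -0.11], [0, 0, -0.84], 93],
  ],
)

```text
time_s: 2.65
tcp_pos: [0.4039, 0.3145, 0.2603]
orientation: [[-0.964, -0.264, 0.0], [-0.264, 0.964, 0.0], [-0.0, 0.0, -1.0]]
force: [0.9, 0.1, -0.5]
gripper_width: 0.0931
grip_force: 0.0
```

```bash
cat > c.py <<'E'
from h import *; from go import go
np.set_printoptions(precision=4,suppress=True)
p=shot("wrist"); cv2.imwrite("pics/w1.png",p["frame"]); print(p["state"]["tcp_pos"],p["state"]["joint_velocities"])
for q in("pot_grip","pot"):
    for x in spotter.mark_of(p,q)[:1]: print(q,x["conf"],np.array(x["location"]),at_z(p,x["location"],.155+.008 if q=="pot_grip" else .008))
P=cloud(p); Q=P[(P[:,2]>.155)&(P[:,2]<.18)&(np.hypot(P[:,0]-.403,P[:,1]-.315)<.08)]
print(len(Q)); 
if len(Q)>10: print(cv2.minAreaRect((Q[:,:2]*1000).astype(np.float32)),np.median(Q[:,2]))
go(.403,.315,.15,104.9)
E
python3 c.py
```

```text
[0.4039 0.3145 0.2603] [-0.4588 -0.005  -0.0635 -0.0012  0.0658 -1.1827]
pot_grip 0.93 [238.5 311.6] [0.4037 0.3154 0.163 ]
pot 0.61 [196.5 308.8] [0.4042 0.3136 0.008 ]
2581
((405.6494140625, 314.6485900878906), (93.91841888427734, 15.729371070861816), 15.773945808410645) 0.16230085404959782
[0.4038 0.3147 0.2602] w 0.0928 F [-0.1  0.3 -0.1] t 2.8 turn [0. 0. 0.] rows 5
[0.01, 0.0, 0.88]
[0.01, 0.0, 0.88]
[0.01, 0.0, 0.88]
[0.01, 0.0, 0.88]
[0.01, 0.0, 0.88]
```

View pics/w1.png

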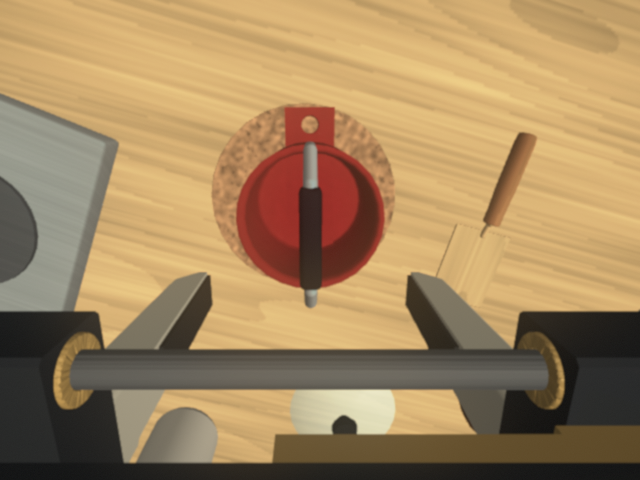

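The wrist view shows the bar upright at column 311, rows 188–290, centred between the open fingers, and it agrees with the top view. I'll descend and grasp.

Call:
carry_out(
  plan=[
    [[0, 0, 0.88], [0, 0, 0], 93],
    [[0, 0, 0.88], [0, 0, 0], 93],
    [[0, 0, 0.88], [0, 0, 0], 80],
    [[0, 0, 0.88], [0, 0, 0], 60],
    [[0, 0, 0.88], [0, 0, 0], 50],
  ],
)

```text
time_s: 3.3
tcp_pos: [0.4025, 0.316, 0.1492]
orientation: [[-0.966, -0.26, -0.0], [-0.26, 0.966, 0.0], [0.0, 0.0, -1.0]]
force: [1.2, 0.1, -0.0]
gripper_width: 0.0734
grip_force: 0.0
```

Call:
carry_out(
  plan=[
    [[0, 0, 0], [0, 0, 0], 30],
    [[0, 0, 0], [0, 0, 0], 10],
    [[0, 0, 0], [0, 0, 0], 5],
    [[0, 0, 0], [0, 0, 0], 5],
    [[0, 0, 0], [0, 0, 0], 5],
  ],
  grip_force=45,
)

```text
time_s: 3.8
tcp_pos: [0.4035, 0.3155, 0.1509]
orientation: [[-0.965, -0.261, 0.001], [-0.261, 0.965, 0.001], [-0.001, 0.0, -1.0]]
force: [0.5, -0.0, 0.3]
gripper_width: 0.034
grip_force: 0.0
```

Call:
carry_out(
  plan=[
    [[0, 0, 0], [0, 0, 0], 3],
    [[0, 0, 0], [0, 0, 0], 3],
    [[0, 0, 0], [0, 0, 0], 3],
    [[0, 0, 0], [0, 0, 0], 3],
    [[0, 0, 0], [0, 0, 0], 3],
  ],
)

```text
time_s: 4.3
tcp_pos: [0.4034, 0.3153, 0.1503]
orientation: [[-0.965, -0.261, 0.0], [-0.261, 0.965, 0.0], [-0.0, 0.0, -1.0]]
force: [0.2, 0.3, 1.5]
gripper_width: 0.0157
grip_force: 45.0
```

Call:
carry_out(
  plan=[
    [[0, 0, 0], [0, 0, 0], 3],
    [[0, 0, -0.1], [0, 0, 0], 3],
    [[0, 0, -0.3], [0, 0, 0], 3],
    [[0, 0, -0.5], [0, 0, 0], 3],
    [[0, 0, -0.6], [0, 0, 0], 3],
  ],
)

```text
time_s: 4.8
tcp_pos: [0.403, 0.315, 0.1883]
orientation: [[-0.965, -0.261, -0.001], [-0.261, 0.965, -0.001], [0.001, -0.0, -1.0]]
force: [-0.6, 1.0, -6.0]
gripper_width: 0.0154
grip_force: 45.0
```

```bash
python3 go.py .5076 -.0025 .255 82.75 15
```

```text
[0.403  0.315  0.1883] w 0.0154 F [-0.6  1.  -6. ] t 4.8 turn [-0.  -0.   0.3] rows 15
[-0.05, -0.89, -0.18]
[-0.07, -0.89, -0.18]
[-0.09, -0.89, -0.18]
[-0.12, -0.88, -0.18]
[-0.14, -0.88, -0.18]
[-0.16, -0.88, -0.18]
[-0.19, -0.87, -0.18]
[-0.21, -0.87, -0.18]
[-0.23, -0.86, -0.18]
[-0.25, -0.85, -0.18]
[-0.28, -0.85, -0.18]
[-0.3, -0.84, -0.18]
[-0.32, -0.83, -0.18]
[-0.34, -0.82, -0.18]
[-0.36, -0.81, -0.18]
```

Call:
carry_out(
  plan=[
    [[-0.05, -0.4, -0.6], [0, 0, 0.3], 3],
    [[-0.07, -0.7, -0.6], [0, 0, 0.3], 3],
    [[-0.09, -0.89, -0.5], [0, 0, 0.3], 3],
    [[-0.12, -0.88, -0.5], [0, 0, 0.3], 3],
    [[-0.14, -0.88, -0.5], [0, 0, 0.3], 3],
  ],
)

```text
time_s: 5.3
tcp_pos: [0.4337, 0.2249, 0.2565]
orientation: [[-0.991, -0.132, 0.0], [-0.132, 0.991, 0.0], [-0.0, 0.0, -1.0]]
force: [-0.1, 0.0, -6.6]
gripper_width: 0.0155
grip_force: 45.0
```

Call:
carry_out(
  plan=[
    [[-0.16, -0.88, 0], [0, 0, 0.3], 3],
    [[-0.19, -0.87, 0], [0, 0, 0.3], 3],
    [[-0.21, -0.87, 0], [0, 0, 0.3], 3],
    [[-0.23, -0.86, 0], [0, 0, 0.3], 3],
    [[-0.25, -0.85, 0], [0, 0, 0.3], 3],
  ],
)

```text
time_s: 5.8
tcp_pos: [0.4685, 0.119, 0.2559]
orientation: [[-1.0, -0.001, 0.0], [-0.001, 1.0, 0.0], [-0.0, 0.0, -1.0]]
force: [0.3, 0.3, -6.9]
gripper_width: 0.0159
grip_force: 45.0
```

Call:
carry_out(
  plan=[
    [[-0.28, -0.85, 0], [0, 0, 0.3], 3],
    [[-0.3, -0.84, 0], [0, 0, 0.3], 3],
    [[-0.32, -0.83, 0], [0, 0, 0.3], 3],
    [[-0.34, -0.82, 0], [0, 0, 0.3], 3],
    [[-0.36, -0.81, 0], [0, 0, 0.3], 3],
  ],
)

```text
time_s: 6.3
tcp_pos: [0.5033, 0.0134, 0.2559]
orientation: [[-0.992, 0.129, 0.0], [0.129, 0.992, -0.0], [-0.0, 0.0, -1.0]]
force: [0.6, 1.2, -6.7]
gripper_width: 0.0158
grip_force: 45.0
```

```bash
python3 go.py .5076 -.0025 .255 82.75
```

```text
[0.5033 0.0134 0.2559] w 0.0158 F [ 0.6  1.2 -6.7] t 6.3 turn [ 0.    0.   -0.03] rows 1
[-0.25, -0.61, 0.04]
```

Call:
carry_out(
  plan=[
    [[-0.12, -0.3, 0.2], [0, 0, 0], 3],
    [[-0.13, -0.31, 0.3], [0, 0, 0], 3],
    [[0, 0, 0.3], [0, 0, 0], 3],
    [[0, 0, 0], [0, 0, 0], 3],
  ],
)

```text
time_s: 6.7
tcp_pos: [0.5066, -0.001, 0.2338]
orientation: [[-0.992, 0.128, -0.003], [0.128, 0.992, 0.001], [0.003, 0.0, -1.0]]
force: [-0.5, -0.1, -6.6]
gripper_width: 0.0159
grip_force: 45.0
```

```bash
cat > d.py <<'E'
from h import *
np.set_printoptions(precision=4,suppress=True)
p=shot("wrist"); cv2.imwrite("pics/w2.png",p["frame"]); s=p["state"]; print(s["tcp_pos"],s["orientation"],p["camera_matrix"],np.array(p["tool_from_camera"]))
t=shot("top"); a=t["frame"][230:310,260:350]; cv2.imwrite("pics/t2.png",cv2.resize(a,None,fx=6,fy=6,interpolation=2))
for q in("pot","pot_grip","seat"):
    for n,i in(("w",p),("t",t)):
        for x in spotter.mark_of(i,q)[:1]: print(n,q,x["conf"],np.array(x["location"]),at_z(i,x["location"],dict(pot=s["tcp_pos"][2]-.142,pot_grip=s["tcp_pos"][2]+.005,seat=.051)[q]))
r=spotter.regions_of(t,"pot")[0]; P=cloud(t,r["pixels"]); print(np.percentile(P[:,2],[1,10,50,90,99]))
z=s["tcp_pos"][2]-.142+.008
Q=P[abs(P[:,2]-z)<.006]; c,w,an=cv2.minAreaRect((Q[:,:2]*1000).astype(np.float32)); print("foot",len(Q),c,w,an)
E
python3 d.py
```

```text
[ 0.5066 -0.001   0.2338] [[-0.9918  0.1276 -0.0027]
 [ 0.1276  0.9918  0.0006]
 [ 0.0028  0.0002 -1.    ]] [[378.347    0.     308.4902]
 [  0.     378.347  231.4361]
 [  0.       0.       1.    ]] [[-0.0004  0.9614  0.275   0.0758]
 [ 1.      0.0005 -0.0002 -0.0012]
 [-0.0004  0.275  -0.9614 -0.1518]
 [ 0.      0.      0.      1.    ]]
w pot 0.9 [225.4 309.4] [ 0.5094 -0.0017  0.0918]
w pot_grip 0.62 [312.8 304.8] [ 0.5089 -0.0041  0.2388]
[0.0274 0.0327 0.0473 0.07   0.0769]
foot 0 (0.0, 0.0) (0.0, 0.0) 0.0
```

View pics/w2.png

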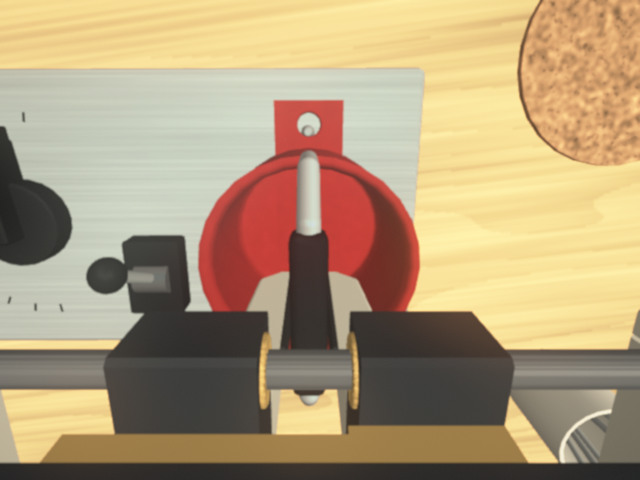

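View pics/t2.png

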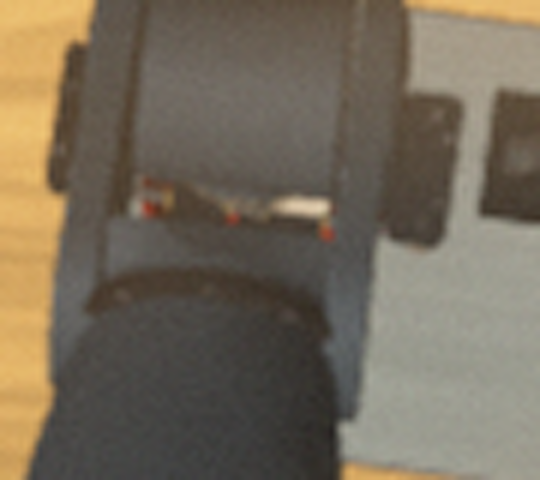

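The wrist view shows the near ear hole at about (124,308), with the peg tip visible through it at about (131,308). The top view is blocked by the arm. Next I'll measure the offset between hole and peg.

```bash
cat > e.py <<'E'
from h import *; from go import go
np.set_printoptions(precision=4,suppress=True)
p=shot("wrist"); f=p["frame"]; s=p["state"]; z0=s["tcp_pos"][2]-.142+.008
hsv=cv2.cvtColor(f,cv2.COLOR_BGR2HSV); red=((hsv[...,1]>120)&((hsv[...,0]<12)|(hsv[...,0]>170))).astype(np.uint8)
sub=1-red[95:152,272:345]; n,l,st,ce=cv2.connectedComponentsWithStats(sub,connectivity=4)
for i in range(1,n):
    if st[i,4]>40: print(st[i],ce[i]+[272,95])
i=l[124-95,308-272]; hc=ce[i]+[272,95]; h=at_z(p,hc[::-1],z0); print("hole",h)
R=np.array(s["orientation"]); 
st_yaw=np.radians(-7.25); X=np.array([np.cos(st_yaw),np.sin(st_yaw)])
print("pot centre", h[:2]-0, "-> from hole + .078 along pot x:", h[:2]-.078*(R[:2,0]/np.linalg.norm(R[:2,0])))
print("peg tip seen", at_z(p,(131,308),.073),"peg expected",np.array([.5096,-.0025])-.078*X)
cv2.imwrite("pics/w3.png",cv2.resize(f[90:160,260:360],None,fx=7,fy=7,interpolation=2))
go(.5076,-.0025,.235,82.75)
E
python3 e.py
```

```text
[  0   0  73  57 756] [307.1415 109.918 ]
[ 25  17  24  25 484] [308.4091 124.3967]
hole [0.4331 0.007  0.1013]
pot centre [0.4331 0.007 ] -> from hole + .078 along pot x: [ 0.5105 -0.003 ]
peg tip seen [0.4382 0.006  0.073 ] peg expected [0.4322 0.0073]
[ 0.5076 -0.0016  0.2353] w 0.0157 F [-0.  -0.3 -6.5] t 7.2 turn [ 0.    0.   -0.02] rows 1
[-0.01, -0.04, 0.01]
```

View pics/w3.png

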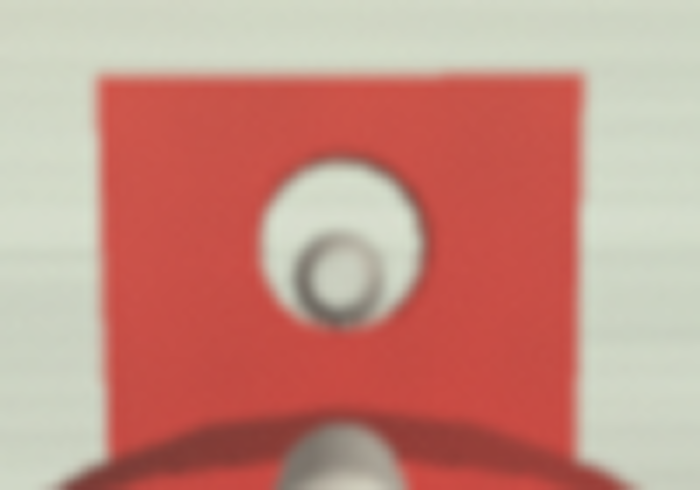

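Call:
carry_out(
  plan=[
    [[-0.16, 0, 0.2], [0, 0, 0], 3],
    [[0, 0, 0.28], [0, 0, 0], 3],
    [[0, 0, 0], [0, 0, 0], 3],
  ],
)

```text
time_s: 7.5
tcp_pos: [0.511, -0.0022, 0.2218]
orientation: [[-0.992, 0.128, -0.002], [0.128, 0.992, 0.0], [0.002, -0.0, -1.0]]
force: [-1.5, 0.9, -7.1]
gripper_width: 0.0159
grip_force: 45.0
```

```bash
cat > f.py <<'E'
from h import *
np.set_printoptions(precision=4,suppress=True)
p=shot("wrist"); f=p["frame"]; s=p["state"]; z0=s["tcp_pos"][2]-.142+.008
hsv=cv2.cvtColor(f,cv2.COLOR_BGR2HSV); red=((hsv[...,1]>120)&((hsv[...,0]<12)|(hsv[...,0]>170))).astype(np.uint8)
sub=1-red[95:152,272:345]; n,l,st,ce=cv2.connectedComponentsWithStats(sub,connectivity=4)
for i in range(1,n):
    if 200<st[i,4]<700:
        hc=ce[i]+[272,95]; print(st[i],hc,"hole",at_z(p,hc[::-1],z0),s["tcp_pos"],s["force"])
        c0,r0=[int(v) for v in hc]; 
cv2.imwrite("pics/w4.png",cv2.resize(f[90:160,260:360],None,fx=7,fy=7,interpolation=2))
E
python3 f.py
```

```text
[ 25  17  24  25 484] [308.3471 124.    ] hole [0.4359 0.0064 0.0878] [ 0.511  -0.0022  0.2218] [-1.5462  0.8933 -7.0596]
```

View pics/w4.png

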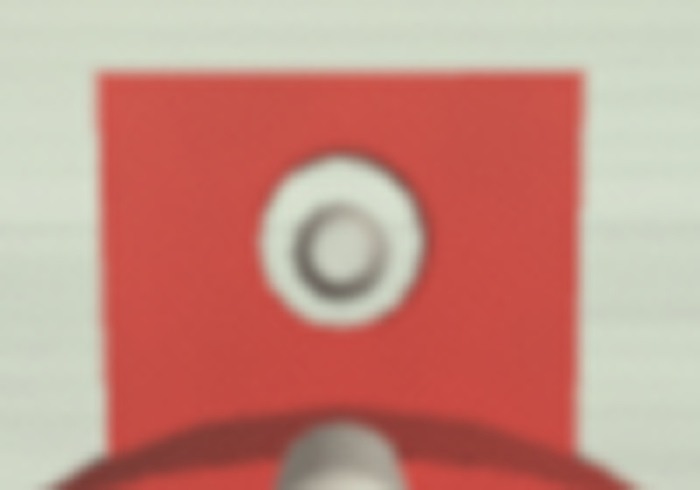

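The peg is now nearly central in the hole, at crop (342,250) against (342,241). I'll lower the pot gently.

Call:
carry_out(
  plan=[
    [[-0.02, 0, 0.2], [0, 0, 0], 3],
    [[0, 0, 0.2], [0, 0, 0], 3],
    [[0, 0, 0.2], [0, 0, 0], 3],
    [[0, 0, 0.2], [0, 0, 0], 3],
    [[0, 0, 0.15], [0, 0, 0], 3],
  ],
)

```text
time_s: 8.05
tcp_pos: [0.5119, -0.0022, 0.1988]
orientation: [[-0.992, 0.128, -0.0], [0.128, 0.992, 0.0], [0.0, 0.0, -1.0]]
force: [0.1, -0.0, -7.3]
gripper_width: 0.0155
grip_force: 45.0
```

Call:
carry_out(
  plan=[
    [[0, 0, 0.06], [0, 0, 0], 3],
    [[0, 0, 0.05], [0, 0, 0], 3],
    [[0, 0, 0.04], [0, 0, 0], 3],
    [[0, 0, 0], [0, 0, 0], 3],
  ],
)

```text
time_s: 8.45
tcp_pos: [0.512, -0.0022, 0.1956]
orientation: [[-0.992, 0.128, 0.0], [0.128, 0.992, -0.0], [-0.0, 0.0, -1.0]]
force: [-0.4, -0.1, -7.2]
gripper_width: 0.0157
grip_force: 45.0
```

Call:
carry_out(
  plan=[
    [[0, 0, 0.04], [0, 0, 0], 3],
    [[0, 0, 0.04], [0, 0, 0], 3],
    [[0, 0, 0], [0, 0, 0], 3],
  ],
)

```text
time_s: 8.75
tcp_pos: [0.512, -0.0022, 0.1935]
orientation: [[-0.992, 0.128, -0.0], [0.128, 0.992, -0.0], [0.0, -0.0, -1.0]]
force: [-0.3, -0.1, -5.7]
gripper_width: 0.0156
grip_force: 45.0
```

Call:
carry_out(
  plan=[
    [[0, 0, 0.03], [0, 0, 0], 3],
    [[0, 0, 0.02], [0, 0, 0], 3],
    [[0, 0, 0], [0, 0, 0], 3],
  ],
)

```text
time_s: 9.05
tcp_pos: [0.5121, -0.0022, 0.1933]
orientation: [[-0.992, 0.128, 0.001], [0.128, 0.992, -0.0], [-0.001, 0.0, -1.0]]
force: [-4.2, 0.5, 5.3]
gripper_width: 0.015
grip_force: 45.0
```

Call:
carry_out(
  plan=[
    [[0, 0, 0], [0, 0, 0], 50],
    [[0, 0, 0], [0, 0, 0], 50],
    [[0, 0, 0], [0, 0, 0], 50],
    [[0, 0, 0], [0, 0, 0], 50],
    [[0, 0, 0], [0, 0, 0], 50],
  ],
)

```text
time_s: 9.55
tcp_pos: [0.5121, -0.0022, 0.1924]
orientation: [[-0.992, 0.128, 0.0], [0.128, 0.992, 0.0], [-0.0, 0.0, -1.0]]
force: [-0.7, 0.3, 0.0]
gripper_width: 0.0485
grip_force: 0.0
```

Call:
carry_out(
  plan=[
    [[0, 0, -0.4], [0, 0, 0], 50],
    [[0, 0, -0.8], [0, 0, 0], 40],
    [[0, 0, -1], [0, 0, 0], 20],
    [[0, 0, -1], [0, 0, 0], 0],
    [[0, 0, -1], [0, 0, 0], 0],
  ],
)

```text
time_s: 10.05
tcp_pos: [0.5119, -0.0022, 0.2992]
orientation: [[-0.992, 0.128, 0.001], [0.128, 0.992, -0.0], [-0.001, 0.0, -1.0]]
force: [0.5, -0.5, -0.5]
gripper_width: 0.0225
grip_force: 0.0
```

```bash
cat > g.py <<'E'
from h import *; from go import go
np.set_printoptions(precision=4,suppress=True)
p=shot("wrist"); cv2.imwrite("pics/w5.png",p["frame"]); 
for q in("pot","pot_grip","dial_tip","switch_tip","marker","dial_axis"):
    for x in spotter.mark_of(p,q)[:1]: print(q,x["conf"],np.array(x["location"]),at_z(p,x["location"],dict(pot=.051,pot_grip=.198,dial_tip=.09,switch_tip=.14,marker=.045,dial_axis=.045)[q]),at_depth(p,x["location"]))
print(p["state"]["tcp_pos"],p["state"]["qpos"])
E
python3 g.py
```

```text
pot 0.97 [200.8 309.5] [ 0.5164 -0.0027  0.051 ] [0.4855 0.0008 0.2059]
pot_grip 0.88 [241.8 305.9] [ 0.5157 -0.0056  0.198 ] [ 0.5132 -0.0052  0.2062]
dial_tip 0.73 [119.2  20.2] [ 0.3994 -0.2545  0.09  ] [ 0.3949 -0.2859  0.0465]
switch_tip 0.83 [236.  145.8] [ 0.511  -0.1439  0.14  ] [ 0.5087 -0.1391  0.1498]
dial_axis 0.8 [200.2  73.2] [ 0.4838 -0.2583  0.045 ] [ 0.4809 -0.2421  0.0697]
[ 0.5119 -0.0022  0.2992] [-0.0953  0.217   1.6625  0.      1.2615 -1.5376]
```

View pics/w5.png

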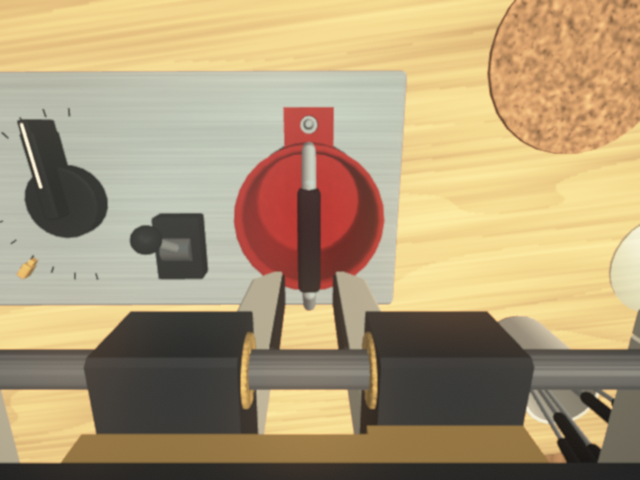

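The pot is home: the peg shows in the ear hole at (124,308), and contact came at the expected height. Next I'll move above the dial and make the half turn that the last joint's range calls for.

Call:
carry_out(
  plan=[
    [[0.22, -0.96, 0], [0, 0, 0], 45],
    [[0.22, -0.96, 0], [0, 0, 0], 45],
    [[0.22, -0.96, 0], [0, 0, 0], 45],
    [[0.22, -0.96, 0], [0, 0, 0], 45],
    [[0.22, -0.96, 0], [0, 0, 0], 45],
  ],
)

```text
time_s: 10.9
tcp_pos: [0.4687, -0.1185, 0.2966]
orientation: [[-0.992, 0.128, -0.001], [0.128, 0.992, 0.001], [0.001, 0.0, -1.0]]
force: [0.7, 0.5, -0.6]
gripper_width: 0.0361
grip_force: 0.0
```

Call:
carry_out(
  plan=[
    [[0.22, -0.96, 0.6], [0, 0, 1], 45],
    [[0.22, -0.96, 0.6], [0, 0, 0], 45],
    [[0.22, -0.96, 0.6], [0, 0, 0], 45],
    [[0.22, -0.96, 0.6], [0, 0, 0], 45],
    [[0.22, -0.96, 0.6], [0, 0, 0], 45],
  ],
)

```text
time_s: 11.4
tcp_pos: [0.4179, -0.2305, 0.2211]
orientation: [[-0.977, 0.214, -0.001], [0.214, 0.977, 0.001], [0.001, 0.001, -1.0]]
force: [0.6, 0.4, -0.1]
gripper_width: 0.0451
grip_force: 0.0
```

Call:
carry_out(
  plan=[
    [[0, 0, 0], [0, 0, 1], 45],
    [[0, 0, 0], [0, 0, 1], 45],
    [[0, 0, 0], [0, 0, 1], 45],
    [[0, 0, 0], [0, 0, 1], 45],
    [[0, 0, 0], [0, 0, 1], 45],
  ],
)

```text
time_s: 11.9
tcp_pos: [0.4184, -0.2297, 0.2216]
orientation: [[-0.793, 0.61, -0.001], [0.61, 0.793, 0.001], [0.002, -0.0, -1.0]]
force: [0.1, 0.0, 0.9]
gripper_width: 0.045
grip_force: 0.0
```

Call:
carry_out(
  plan=[
    [[0, 0, 0], [0, 0, 1], 45],
    [[0, 0, 0], [0, 0, 1], 45],
    [[0, 0, 0], [0, 0, 1], 45],
    [[0, 0, 0], [0, 0, 1], 45],
    [[0, 0, 0], [0, 0, 1], 45],
  ],
)

```text
time_s: 12.4
tcp_pos: [0.4184, -0.2297, 0.2216]
orientation: [[-0.461, 0.888, -0.001], [0.888, 0.461, 0.001], [0.001, -0.001, -1.0]]
force: [0.3, -1.2, -0.5]
gripper_width: 0.0453
grip_force: 0.0
```

Call:
carry_out(
  plan=[
    [[0, 0, 0], [0, 0, 1], 45],
    [[0, 0, 0], [0, 0, 1], 45],
    [[0, 0, 0], [0, 0, 1], 45],
    [[0, 0, 0], [0, 0, 1], 45],
    [[0, 0, 0], [0, 0, 1], 45],
  ],
)

```text
time_s: 12.9
tcp_pos: [0.4185, -0.2297, 0.2216]
orientation: [[-0.042, 0.999, -0.001], [0.999, 0.042, 0.001], [0.001, -0.001, -1.0]]
force: [-0.8, -0.1, 0.1]
gripper_width: 0.0453
grip_force: 0.0
```

Call:
carry_out(
  plan=[
    [[0, 0, 0], [0, 0, 1], 45],
    [[0, 0, 0], [0, 0, 1], 45],
    [[0, 0, 0], [0, 0, 1], 45],
    [[0, 0, 0], [0, 0, 1], 45],
    [[0, 0, 0], [0, 0, 1], 45],
  ],
)

```text
time_s: 13.4
tcp_pos: [0.4184, -0.2296, 0.2216]
orientation: [[0.384, 0.923, -0.001], [0.923, -0.384, 0.001], [0.0, -0.002, -1.0]]
force: [0.3, 0.0, 0.7]
gripper_width: 0.0449
grip_force: 0.0
```

Call:
carry_out(
  plan=[
    [[0, 0, 0], [0, 0, 1], 45],
    [[0, 0, 0], [0, 0, 1], 45],
    [[0, 0, 0], [0, 0, 1], 45],
    [[0, 0, 0], [0, 0, 1], 45],
    [[0, 0, 0], [0, 0, 1], 45],
  ],
)

```text
time_s: 13.9
tcp_pos: [0.4185, -0.2297, 0.2216]
orientation: [[0.738, 0.675, -0.001], [0.675, -0.738, 0.001], [-0.0, -0.002, -1.0]]
force: [0.5, 0.1, -0.8]
gripper_width: 0.0452
grip_force: 0.0
```

Call:
carry_out(
  plan=[
    [[0, 0, 0], [0, 0, 1], 45],
    [[0, 0, 0], [0, 0, 1], 45],
    [[0, 0, 0], [0, 0, 1], 45],
    [[0, 0, 0], [0, 0, 1], 45],
    [[0, 0, 0], [0, 0, 1], 45],
  ],
)

```text
time_s: 14.4
tcp_pos: [0.4184, -0.2296, 0.2216]
orientation: [[0.954, 0.3, -0.001], [0.3, -0.954, 0.001], [-0.001, -0.001, -1.0]]
force: [1.3, -0.0, -0.2]
gripper_width: 0.0449
grip_force: 0.0
```

Call:
carry_out(
  plan=[
    [[0, 0, 0], [0, 0, 1], 45],
    [[0, 0, 0], [0, 0, 1], 45],
    [[0, 0, 0], [0, 0, 1], 45],
    [[0, 0, 0], [0, 0, 1], 45],
    [[0, 0, 0], [0, 0, 0], 45],
  ],
)

```text
time_s: 14.9
tcp_pos: [0.4185, -0.2297, 0.2217]
orientation: [[0.999, -0.042, -0.001], [-0.042, -0.999, 0.001], [-0.001, -0.001, -1.0]]
force: [0.4, -0.3, -0.5]
gripper_width: 0.0449
grip_force: 0.0
```

```bash
cat > i.py <<'E'
from h import *
np.set_printoptions(precision=4,suppress=True)
p=shot("wrist"); cv2.imwrite("pics/w6.png",p["frame"]); f=p["frame"]
for q in("dial_tip","switch_tip","marker","dial_axis"):
    for x in spotter.mark_of(p,q)[:1]: print(q,x["conf"],np.array(x["location"]),at_z(p,x["location"],dict(dial_tip=.09,switch_tip=.14,marker=.045,dial_axis=.045)[q]),at_depth(p,x["location"]))
print(p["state"]["tcp_pos"],p["state"]["qpos"])
hsv=cv2.cvtColor(f,cv2.COLOR_BGR2HSV)
for x in spotter.regions_of(p,"marker")[:2]:
    P=cloud(p,x["pixels"]); r,c=np.nonzero(x["pixels"]); print("marker",x["conf"],x["location"],len(r),P.mean(0),cv2.minAreaRect(np.stack([c,r],1).astype(np.float32)))
E
python3 i.py
```

```text
dial_tip 0.61 [248.5 339.4] [ 0.3992 -0.2542  0.09  ] [ 0.384  -0.2574  0.0449]
switch_tip 0.86 [ 93.6 153. ] [ 0.5156 -0.1444  0.14  ] [ 0.5145 -0.149   0.1521]
marker 0.6 [127.3 214. ] [ 0.4953 -0.1547  0.045 ] [ 0.4953 -0.1547  0.045 ]
dial_axis 0.71 [139.4 333.2] [ 0.4812 -0.2542  0.045 ] [ 0.4831 -0.2515  0.0893]
[ 0.4185 -0.2297  0.2217] [-0.5995  0.2323  1.8442 -0.      1.0666  1.0138]
```

View pics/w6.png

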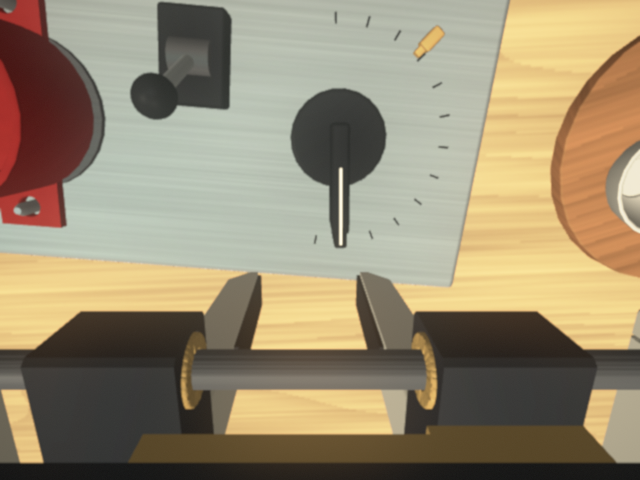

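The wrist view shows the pointer's white line running from (168,341) to (245,341), the dial disc at about (138,338), and the brass marker at about (42,429). I'll work out both directions.

```bash
cat > j.py <<'E'
from h import *; from go import go
np.set_printoptions(precision=4,suppress=True)
p=shot("wrist"); f=p["frame"]; hsv=cv2.cvtColor(f,cv2.COLOR_BGR2HSV)
ax=np.array([.4813,-.2550])
m=((hsv[...,1]>100)&(hsv[...,0]>10)&(hsv[...,0]<30)).astype(np.uint8); m[:,:390]=0;m[:,465:]=0;m[80:]=0
n,l,st,ce=cv2.connectedComponentsWithStats(m); i=1+np.argmax(st[1:,4]); print(st[i],ce[i])
r,c=np.nonzero(l==i); W=np.array([at_z(p,q,.055) for q in zip(r,c)]); (cc,wh,a)=cv2.minAreaRect((W[:,:2]*1000).astype(np.float32)); cc=np.array(cc)/1000
v=cv2.fitLine((W[:,:2]*1000).astype(np.float32),2,0,.01,.01).ravel()[:2]
d=cc-ax; print("marker",cc,wh,"r",np.linalg.norm(d),"world deg",np.degrees(np.arctan2(d[1],d[0])),"own axis",np.degrees(np.arctan2(v[1],v[0])))
w=(f.min(2)>200).astype(np.uint8); w[:160]=0;w[250:]=0;w[:,:330]=0;w[:,352:]=0
r,c=np.nonzero(w); W=np.array([at_z(p,q,.09) for q in zip(r,c)]); v=cv2.fitLine((W[:,:2]*1000).astype(np.float32),2,0,.01,.01).ravel(); 
o=v[2:]/1000; u=v[:2]*np.sign(v[:2]@(o-ax)); print("pointer",len(r),np.degrees(np.arctan2(u[1],u[0])),"axis off line mm",1000*(u[0]*(ax-o)[1]-u[1]*(ax-o)[0]),"r max",np.linalg.norm(W[:,:2]-ax,axis=1).max())
e=p["frame"]
E
python3 j.py
```

```text
[414  27  30  31 405] [428.7062  42.079 ]
marker [ 0.5511 -0.3277] (9.168228149414062, 25.619478225708008) r 0.10078813779984391 world deg -46.17221301847243 own axis -46.985798
pointer 140 177.91715261423585 axis off line mm -2.4188016280844393 r max 0.07814372657546761
```

```bash
cat > k.py <<'E'
from h import *; from go import go
np.set_printoptions(precision=4,suppress=True)
p=shot("wrist"); print("disc",at_z(p,(137,338.5),.070),"tip",at_z(p,(247,341),.09))
hsv=cv2.cvtColor(p["frame"],cv2.COLOR_BGR2HSV)[...,2]; m=(hsv<75).astype(np.uint8); m[:75]=0;m[200:]=0;m[:,:260]=0;m[:,400:]=0
(c,r),R=cv2.minEnclosingCircle(max(cv2.findContours(m[:170],0,2)[0],key=cv2.contourArea)); print(c,r,R)
go(.419,-.2545,.073,-92.1,7)
E
python3 k.py
```

```text
disc [ 0.4844 -0.257   0.07  ] tip [ 0.4007 -0.2559  0.09  ]
337.45587158203125 136.58824157714844 47.36907196044922
[ 0.4188 -0.2299  0.2223] w 0.0453 F [ 0.4 -0.9  0.1] t 15.3 turn [-0.    0.   -0.01] rows 7
[0.01, 0.14, 0.85]
[0.01, 0.14, 0.85]
[0.01, 0.14, 0.85]
[0.01, 0.14, 0.85]
[0.01, 0.14, 0.85]
[0.01, 0.14, 0.85]
[0.01, 0.14, 0.85]
```

Call:
carry_out(
  plan=[
    [[0.01, 0.2, 0.85], [0, 0, 0], 45],
    [[0.01, 0.2, 0.85], [0, 0, 0], 45],
    [[0.01, 0.2, 0.85], [0, 0, 0], 45],
    [[0.01, 0.2, 0.85], [0, 0, 0], 45],
    [[0.01, 0.2, 0.85], [0, 0, 0], 45],
  ],
)

```text
time_s: 15.8
tcp_pos: [0.419, -0.2551, 0.1153]
orientation: [[0.999, -0.041, 0.0], [-0.041, -0.999, -0.0], [0.0, 0.0, -1.0]]
force: [0.2, 0.0, -0.3]
gripper_width: 0.0449
grip_force: 0.0
```

Call:
carry_out(
  plan=[
    [[0, 0, 0.85], [0, 0, 0], 45],
    [[0, 0, 0.85], [0, 0, 0], 45],
    [[0, 0, 0], [0, 0, 0], 30],
    [[0, 0, 0], [0, 0, 0], 20],
    [[0, 0, 0], [0, 0, 0], 10],
  ],
  grip_force=10,
)

```text
time_s: 16.3
tcp_pos: [0.4195, -0.2553, 0.0747]
orientation: [[0.999, -0.041, 0.001], [-0.041, -0.999, -0.001], [0.001, 0.001, -1.0]]
force: [-1.0, -0.4, -0.6]
gripper_width: 0.0255
grip_force: 0.0
```

Call:
carry_out(
  plan=[
    [[0, 0, 0], [0, 0, 0], 5],
    [[0, 0, 0], [0, 0, 0], 5],
    [[0, 0, 0], [0, 0, 0], 5],
  ],
)

```text
time_s: 16.6
tcp_pos: [0.4194, -0.2551, 0.0744]
orientation: [[0.999, -0.041, 0.001], [-0.041, -0.999, -0.001], [0.001, 0.001, -1.0]]
force: [-0.8, 0.7, 6.2]
gripper_width: 0.0143
grip_force: 10.0
```

Call:
carry_out(
  plan=[
    [[0.01, 0.222, 0], [0, 0, -1], 5],
    [[0.01, 0.222, 0], [0, 0, -1], 5],
    [[0.01, 0.222, 0], [0, 0, -1], 5],
    [[0.01, 0.222, 0], [0, 0, -1], 5],
    [[0.01, 0.222, 0], [0, 0, -1], 5],
  ],
)

```text
time_s: 17.1
tcp_pos: [0.425, -0.2819, 0.0744]
orientation: [[0.922, 0.388, 0.002], [0.388, -0.922, -0.0], [0.002, 0.001, -1.0]]
force: [7.0, 7.7, 5.2]
gripper_width: 0.0142
grip_force: 10.0
```

Call:
carry_out(
  plan=[
    [[0.01, 0.222, 0], [0, 0, -1], 5],
    [[0.01, 0.222, 0], [0, 0, -1], 5],
    [[0.01, 0.222, 0], [0, 0, -1], 5],
    [[0.01, 0.222, 0], [0, 0, -1], 5],
    [[0.01, 0.222, 0], [0, 0, -1], 5],
  ],
)

```text
time_s: 17.6
tcp_pos: [0.4409, -0.3034, 0.0743]
orientation: [[0.671, 0.741, 0.002], [0.741, -0.671, 0.002], [0.002, 0.0, -1.0]]
force: [7.6, 14.2, 7.8]
gripper_width: 0.0141
grip_force: 10.0
```

Call:
carry_out(
  plan=[
    [[0.05, 0.218, 0], [0, 0, -1], 5],
    [[0.03, 0.218, 0], [0, 0, -1], 5],
    [[0.01, 0.218, 0], [0, 0, -1], 5],
    [[0.01, 0.218, 0], [0, 0, -1], 5],
    [[0.01, 0.218, 0], [0, 0, -1], 5],
  ],
)

```text
time_s: 18.1
tcp_pos: [0.4646, -0.3161, 0.0743]
orientation: [[0.295, 0.955, -0.0], [0.955, -0.295, 0.001], [0.001, -0.0, -1.0]]
force: [-1.5, 9.5, 8.5]
gripper_width: 0.0141
grip_force: 9.9
```

Call:
carry_out(
  plan=[
    [[0.01, 0.218, 0], [0, 0, -1], 5],
    [[0.01, 0.218, 0], [0, 0, -1], 5],
    [[0.01, 0.218, 0], [0, 0, -1], 5],
    [[0.01, 0.218, 0], [0, 0, -1], 5],
    [[0.01, 0.218, 0], [0, 0, -1], 5],
  ],
)

```text
time_s: 18.6
tcp_pos: [0.4911, -0.318, 0.0743]
orientation: [[-0.137, 0.991, -0.001], [0.991, 0.137, 0.002], [0.002, -0.001, -1.0]]
force: [-4.8, 8.9, 10.9]
gripper_width: 0.0141
grip_force: 10.0
```

Call:
carry_out(
  plan=[
    [[0.02, 0.218, 0], [0, 0, -1], 5],
    [[0.02, 0.218, 0], [0, 0, -1], 5],
    [[0.01, 0.218, 0], [0, 0, -1], 5],
    [[0.01, 0.218, 0], [0, 0, -1], 5],
    [[0.01, 0.218, 0], [0, 0, -1], 5],
  ],
)

```text
time_s: 19.1
tcp_pos: [0.5163, -0.3085, 0.0743]
orientation: [[-0.542, 0.84, -0.001], [0.84, 0.542, 0.001], [0.002, -0.0, -1.0]]
force: [-6.1, 4.8, 8.9]
gripper_width: 0.0138
grip_force: 10.0
```

Call:
carry_out(
  plan=[
    [[0.01, 0.218, 0], [0, 0, -1], 5],
    [[0.01, 0.218, 0], [0, 0, -1], 5],
    [[0, 0, 0], [0, 0, 0], 5],
  ],
)

```text
time_s: 19.4
tcp_pos: [0.5252, -0.3016, 0.0743]
orientation: [[-0.68, 0.733, -0.001], [0.733, 0.68, 0.001], [0.001, 0.0, -1.0]]
force: [-4.4, 5.0, 8.6]
gripper_width: 0.0139
grip_force: 10.0
```

```bash
cat > l.py <<'E'
from h import *
np.set_printoptions(precision=4,suppress=True)
p=shot("wrist"); cv2.imwrite("pics/w7.png",p["frame"]); s=p["state"]; R=np.array(s["orientation"])
print(s["tcp_pos"],s["force"],"yaw",np.degrees(np.arctan2(R[1,1],R[0,1])))
for q in("marker","dial_axis","dial_tip"):
    for x in spotter.mark_of(p,q)[:1]: print(q,x["conf"],x["location"])
E
python3 l.py
```

```text
[ 0.5252 -0.3016  0.0743] [-4.4194  5.0145  8.5624] yaw 42.846790484966284
```

Call:
carry_out(
  plan=[
    [[0, 0, 0], [0, 0, 0], 40],
    [[0, 0, 0], [0, 0, 0], 40],
    [[0, 0, 0], [0, 0, 0], 40],
    [[0, 0, 0], [0, 0, 0], 40],
    [[0, 0, -0.4], [0, 0, 0], 40],
  ],
)

```text
time_s: 20.1
tcp_pos: [0.5246, -0.3022, 0.0829]
orientation: [[-0.677, 0.736, -0.002], [0.736, 0.677, 0.001], [0.002, -0.001, -1.0]]
force: [-0.6, 0.1, -0.4]
gripper_width: 0.04
grip_force: 0.0
```

Call:
carry_out(
  plan=[
    [[0, 0, -0.8], [0, 0, 0], 40],
    [[0, 0, -1], [0, 0, 0], 40],
    [[0, 0, -1], [0, 0, 0], 40],
    [[-0.8, 0, -1], [0, 0, 0], 40],
    [[-0.8, 0, -1], [0, 0, 0], 40],
  ],
)

```text
time_s: 20.6
tcp_pos: [0.5526, -0.3322, 0.2059]
orientation: [[-0.678, 0.735, 0.001], [0.735, 0.678, -0.0], [-0.001, 0.0, -1.0]]
force: [0.5, 0.2, -0.1]
gripper_width: 0.0399
grip_force: 0.0
```

Call:
carry_out(
  plan=[
    [[-0.8, 0, 0], [0, 0, 0], 40],
    [[-0.8, 0, 0], [0, 0, 0], 40],
    [[0, 0, 0], [0, 0, 0], 40],
    [[0, 0, 0], [0, 0, 0], 40],
  ],
)

```text
time_s: 21.0
tcp_pos: [0.5791, -0.3611, 0.2037]
orientation: [[-0.677, 0.736, -0.0], [0.736, 0.677, 0.0], [0.0, -0.0, -1.0]]
force: [-0.6, -0.5, -0.2]
gripper_width: 0.04
grip_force: 0.0
```

```bash
python3 l.py
```

```text
[ 0.5791 -0.3611  0.2037] [-0.6149 -0.4883 -0.2165] yaw 42.632085560394835
dial_axis 0.61 [29.8, 306.5]
dial_tip 0.71 [147.9, 309.4]
```

View pics/w7.png

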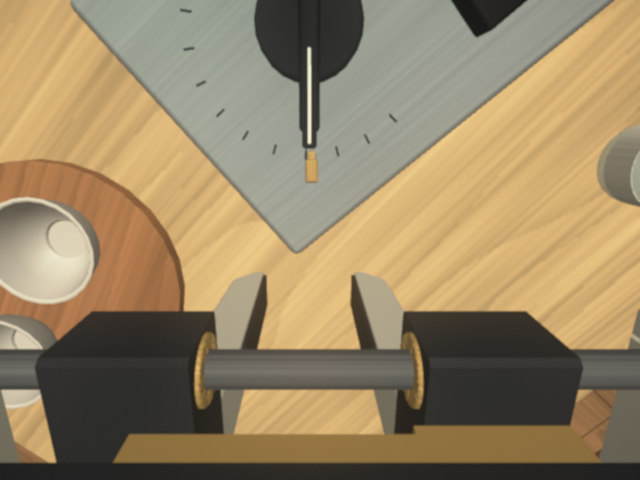

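The pointer's white line runs down column ~309.5 and ends just short of the marker at (167,312), so they look aligned. I'll quantify it.

```bash
cat > m.py <<'E'
from h import *
np.set_printoptions(precision=4,suppress=True)
p=shot("wrist"); f=p["frame"]; hsv=cv2.cvtColor(f,cv2.COLOR_BGR2HSV)
m=((hsv[...,1]>90)&(hsv[...,0]>8)&(hsv[...,0]<30)).astype(np.uint8)[145:190,295:330]
n,l,st,ce=cv2.connectedComponentsWithStats(m); i=1+np.argmax(st[1:,4]); r,c=np.nonzero(l==i)
def fit(r,c,z):
    W=np.array([at_z(p,q,z)[:2]*1000 for q in zip(r,c)]).astype(np.float32); v=cv2.fitLine(W,2,0,.01,.01).ravel(); u=v[:2]*np.sign(v[0]); return W.mean(0),u
M,mu=fit(r+145,c+295,.056)
w=(f.min(2)>190).astype(np.uint8)[40:146,295:325]; r,c=np.nonzero(w); L,lu=fit(r+40,c+295,.09)
ang=lambda u:np.degrees(np.arctan2(u[1],u[0]))
print("marker",st[i],M,ang(mu),"line",len(r),L,ang(lu)); d=M-L
print("marker centre off pointer line (left +) mm",lu[0]*d[1]-lu[1]*d[0],"along",lu@d,"dir L->M",ang(d))
o,_=ray(p,(100,310)); print("cam",o)
E
python3 m.py
```

```text
marker [ 10   6  13  31 317] [ 551.6492 -329.033 ] -45.379425 line 188 [ 515.9925 -293.0368] -47.37142
marker centre off pointer line (left +) mm 1.8566551 along 50.632767 dir L->M -45.271378
cam [ 0.5277 -0.3061  0.3558]
```

The pointer sits about 1.2° short of the marker. I'll regrip and trim it.

```bash
python3 go.py .5250 -.3018 .2037 42.7 3; python3 go.py .525 -.3018 .0745 42.7 9 | head -1
```

```text
[ 0.5791 -0.361   0.2039] w 0.0401 F [-0.5  0.2  0.2] t 21.25 turn [ 0. -0. -0.] rows 3
[1.07, 0.0, 0.0]
[1.07, 0.0, 0.0]
[1.07, 0.0, 0.0]
[ 0.5791 -0.361   0.2039] w 0.0401 F [-0.5  0.2  0.2] t 21.25 turn [ 0. -0. -0.] rows 9
```

Call:
carry_out(
  plan=[
    [[0.8, 0, 0], [0, 0, 0], 40],
    [[0.8, 0, 0], [0, 0, 0], 40],
    [[0.8, 0, 0.4], [0, 0, 0], 40],
    [[0.8, 0, 0.8], [0, 0, 0], 40],
    [[0, 0, 1], [0, 0, 0], 40],
  ],
)

```text
time_s: 21.75
tcp_pos: [0.5243, -0.3011, 0.1493]
orientation: [[-0.678, 0.735, 0.001], [0.735, 0.678, -0.001], [-0.001, 0.0, -1.0]]
force: [-0.1, -0.2, -0.9]
gripper_width: 0.0401
grip_force: 0.0
```

Call:
carry_out(
  plan=[
    [[0, 0, 1], [0, 0, 0], 40],
    [[0, 0, 1], [0, 0, 0], 40],
    [[0, 0, 0.97], [0, 0, 0], 40],
    [[0, 0, 0], [0, 0, 0], 30],
    [[0, 0, 0], [0, 0, 0], 20],
  ],
)

```text
time_s: 22.25
tcp_pos: [0.5253, -0.3025, 0.075]
orientation: [[-0.677, 0.736, 0.0], [0.736, 0.677, 0.0], [-0.0, 0.0, -1.0]]
force: [-0.0, -0.1, -0.5]
gripper_width: 0.0281
grip_force: 0.0
```

Call:
carry_out(
  plan=[
    [[0, 0, 0], [0, 0, 0], 5],
    [[0, 0, 0], [0, 0, 0], 5],
    [[0, 0, 0], [0, 0, 0], 5],
    [[0, 0, 0], [0, 0, 0], 5],
    [[0, 0, 0], [0, 0, 0], 5],
  ],
)

```text
time_s: 22.75
tcp_pos: [0.5258, -0.3029, 0.0758]
orientation: [[-0.677, 0.736, 0.002], [0.736, 0.677, -0.001], [-0.002, 0.0, -1.0]]
force: [-0.3, -0.3, 7.8]
gripper_width: 0.0141
grip_force: 10.0
```

Call:
carry_out(
  plan=[
    [[0, 0.03, 0], [0, 0, -0.13], 5],
    [[0, 0.03, 0], [0, 0, -0.13], 5],
    [[0, 0, 0], [0, 0, 0], 5],
    [[0, 0, 0], [0, 0, 0], 5],
  ],
)

```text
time_s: 23.15
tcp_pos: [0.5269, -0.3019, 0.0757]
orientation: [[-0.694, 0.72, 0.002], [0.72, 0.694, -0.001], [-0.002, 0.0, -1.0]]
force: [-0.2, 1.4, 7.5]
gripper_width: 0.0137
grip_force: 10.0
```

Yaw is now 43.95°, so the pointer is at about −46.0°. I'll release, withdraw and check.

Call:
carry_out(
  plan=[
    [[0, 0, 0], [0, 0, 0], 40],
    [[0, 0, 0], [0, 0, 0], 40],
    [[0, 0, 0], [0, 0, 0], 40],
    [[0, 0, 0], [0, 0, 0], 40],
    [[0, 0, -0.4], [0, 0, 0], 40],
  ],
)

```text
time_s: 23.65
tcp_pos: [0.5257, -0.3011, 0.0836]
orientation: [[-0.694, 0.72, -0.002], [0.72, 0.694, 0.001], [0.002, -0.0, -1.0]]
force: [0.1, -0.2, 0.1]
gripper_width: 0.0396
grip_force: 0.0
```

Call:
carry_out(
  plan=[
    [[0, 0, -0.8], [0, 0, 0], 40],
    [[0, 0, -1], [0, 0, 0], 40],
    [[0, 0, -1], [0, 0, 0], 40],
    [[-0.8, 0, -1], [0, 0, 0], 40],
    [[-0.8, 0, -1], [0, 0, 0], 40],
  ],
)

```text
time_s: 24.15
tcp_pos: [0.5543, -0.3305, 0.2066]
orientation: [[-0.694, 0.72, 0.001], [0.72, 0.694, -0.0], [-0.001, 0.0, -1.0]]
force: [-0.0, -0.8, -0.9]
gripper_width: 0.04
grip_force: 0.0
```

Call:
carry_out(
  plan=[
    [[-0.8, 0, 0], [0, 0, 0], 40],
    [[-0.8, 0, 0], [0, 0, 0], 40],
    [[0, 0, 0], [0, 0, 0], 0],
    [[0, 0, 0], [0, 0, 0], 0],
  ],
)

```text
time_s: 24.55
tcp_pos: [0.5815, -0.3588, 0.2044]
orientation: [[-0.694, 0.72, -0.0], [0.72, 0.694, 0.0], [0.001, -0.0, -1.0]]
force: [0.1, -0.5, -0.5]
gripper_width: 0.0283
grip_force: 0.0
```

```bash
python3 m.py; python3 go.py .49 -.14 .21 -7.25 12
```

```text
marker [  8   6  12  31 320] [ 552.0056 -329.0649] -45.51619 line 188 [ 516.5917 -292.1382] -46.09006
marker centre off pointer line (left +) mm -0.096385956 along 51.16358 dir L->M -46.197994
cam [ 0.5289 -0.3053  0.3563]
[ 0.5813 -0.3586  0.2045] w 0.0245 F [-0.8  0.1  0.4] t 24.6 turn [-0.   -0.    0.85] rows 12
[0.74, 0.29, -0.02]
[0.76, 0.23, -0.02]
[0.77, 0.17, -0.02]
[0.78, 0.12, -0.02]
[0.79, 0.06, -0.02]
[0.79, -0.0, -0.02]
[0.79, -0.06, -0.02]
[0.78, -0.12, -0.02]
[0.77, -0.18, -0.02]
[0.75, -0.23, -0.02]
[0.74, -0.29, -0.02]
[0.71, -0.34, -0.02]
```

The marker centre is within 0.1 mm of the pointer line. Now the lever: I'll come down on its −x side with closed fingers and push towards +x.

```bash
python3 go.py .468 -.138 .21 82.75 10
```

```text
[ 0.5813 -0.3586  0.2045] w 0.0245 F [-0.8  0.1  0.4] t 24.6 turn [ 0.   -0.   -0.78] rows 10
[0.95, 0.29, -0.02]
[0.93, 0.35, -0.02]
[0.9, 0.41, -0.02]
[0.87, 0.47, -0.02]
[0.84, 0.53, -0.02]
[0.8, 0.59, -0.02]
[0.76, 0.64, -0.02]
[0.71, 0.69, -0.02]
[0.67, 0.73, -0.02]
[0.62, 0.78, -0.02]
```

Call:
carry_out(
  plan=[
    [[0.95, 0.29, -0.1], [0, 0, -0.78], 0],
    [[0.93, 0.35, -0.1], [0, 0, -0.78], 0],
    [[0.9, 0.41, -0.1], [0, 0, -0.78], 0],
    [[0.87, 0.47, -0.1], [0, 0, -0.78], 0],
    [[0.84, 0.53, -0.1], [0, 0, -0.78], 0],
  ],
)

```text
time_s: 25.1
tcp_pos: [0.524, -0.2474, 0.2172]
orientation: [[-0.896, 0.444, -0.0], [0.444, 0.896, 0.0], [0.0, 0.0, -1.0]]
force: [-0.0, -0.1, 0.5]
gripper_width: 0.0006
grip_force: 0.0
```

Call:
carry_out(
  plan=[
    [[0.8, 0.59, 0], [0, 0, -0.78], 0],
    [[0.76, 0.64, 0], [0, 0, -0.78], 0],
    [[0.71, 0.69, 0], [0, 0, -0.78], 0],
    [[0.67, 0.73, 0], [0, 0, -0.78], 0],
    [[0.62, 0.78, 0], [0, 0, -0.78], 0],
  ],
)

```text
time_s: 25.6
tcp_pos: [0.4669, -0.1372, 0.2171]
orientation: [[-0.993, 0.12, 0.0], [0.12, 0.993, 0.0], [-0.0, 0.0, -1.0]]
force: [0.7, 0.5, -0.2]
gripper_width: 0.0007
grip_force: 0.0
```

Call:
carry_out(
  plan=[
    [[0, 0, 0], [0, 0, 0], 0],
    [[0, 0, 0], [0, 0, 0], 0],
  ],
)

```text
time_s: 25.8
tcp_pos: [0.468, -0.1383, 0.2174]
orientation: [[-0.992, 0.123, 0.001], [0.123, 0.992, -0.0], [-0.001, -0.0, -1.0]]
force: [0.3, 0.5, 0.3]
gripper_width: 0.0004
grip_force: 0.0
```

```bash
python3 go.py .468 -.138 .135 82.75 5;python3 - <<'E'
from h import *
p=shot("wrist")
print([(x["conf"],x["location"],at_z(p,x["location"],.141)) for x in spotter.mark_of(p,"switch_tip")[:2]])
E
```

```text
[ 0.468  -0.1383  0.2174] w 0.0004 F [0.3 0.5 0.3] t 25.8 turn [-0.    0.    0.01] rows 5
[0.0, 0.0, 0.66]
[0.0, 0.0, 0.66]
[0.0, 0.0, 0.66]
[0.0, 0.0, 0.66]
[0.0, 0.0, 0.66]
[(0.6, [313.8, 308.5], array([ 0.51438207, -0.14522902,  0.141     ]))]
```

Call:
carry_out(
  plan=[
    [[0, 0, 0.66], [0, 0, 0], 0],
    [[0, 0, 0.66], [0, 0, 0], 0],
    [[0, 0, 0.66], [0, 0, 0], 0],
    [[0, 0, 0.66], [0, 0, 0], 0],
    [[0, 0, 0.66], [0, 0, 0], 0],
  ],
)

```text
time_s: 26.4
tcp_pos: [0.4684, -0.1393, 0.1336]
orientation: [[-0.992, 0.124, 0.0], [0.124, 0.992, -0.0], [-0.0, -0.0, -1.0]]
force: [-0.2, 0.5, 0.0]
gripper_width: 0.0005
grip_force: 0.0
```

Call:
carry_out(
  plan=[
    [[-0.5, 0, 0], [0, 0, 0], 0],
    [[-0.5, 0, 0], [0, 0, 0], 0],
    [[-0.5, 0, 0], [0, 0, 0], 0],
    [[-0.5, 0, 0], [0, 0, 0], 0],
    [[-0.5, 0, 0], [0, 0, 0], 0],
  ],
)

```text
time_s: 26.9
tcp_pos: [0.5307, -0.147, 0.1341]
orientation: [[-0.992, 0.124, -0.001], [0.124, 0.992, 0.0], [0.001, 0.0, -1.0]]
force: [-0.5, 0.1, 1.1]
gripper_width: 0.0006
grip_force: 0.5
```

Call:
carry_out(
  plan=[
    [[-0.3, 0, 0], [0, 0, 0], 0],
    [[-0.3, 0, 0], [0, 0, 0], 0],
    [[-0.2, 0, 0], [0, 0, 0], 0],
    [[0, 0, 0], [0, 0, 0], 0],
  ],
)

```text
time_s: 27.3
tcp_pos: [0.5504, -0.1489, 0.1343]
orientation: [[-0.992, 0.123, 0.0], [0.123, 0.992, 0.0], [-0.0, 0.0, -1.0]]
force: [1.1, -0.0, -0.2]
gripper_width: 0.0007
grip_force: 0.0
```

Call:
carry_out(
  plan=[
    [[-0.15, 0, 0], [0, 0, 0], 0],
    [[-0.15, 0, 0], [0, 0, 0], 0],
    [[0, 0, 0], [0, 0, 0], 0],
  ],
)

```text
time_s: 27.6
tcp_pos: [0.5579, -0.1497, 0.1345]
orientation: [[-0.992, 0.123, 0.0], [0.123, 0.992, -0.0], [-0.0, -0.0, -1.0]]
force: [0.3, 0.4, 0.1]
gripper_width: 0.0005
grip_force: 0.2
```

Run:
```python
from h import *
p=shot("wrist"); s=shot("scene")
cv2.imwrite("pics/s8.png",cv2.resize(s["frame"][200:350,170:370],None,fx=4,fy=4,interpolation=2))
print([(x["conf"],x["location"],at_z(p,x["location"],.141)) for x in spotter.mark_of(p,"switch_tip")[:2]])
```

```text
[]
```

View pics/s8.png

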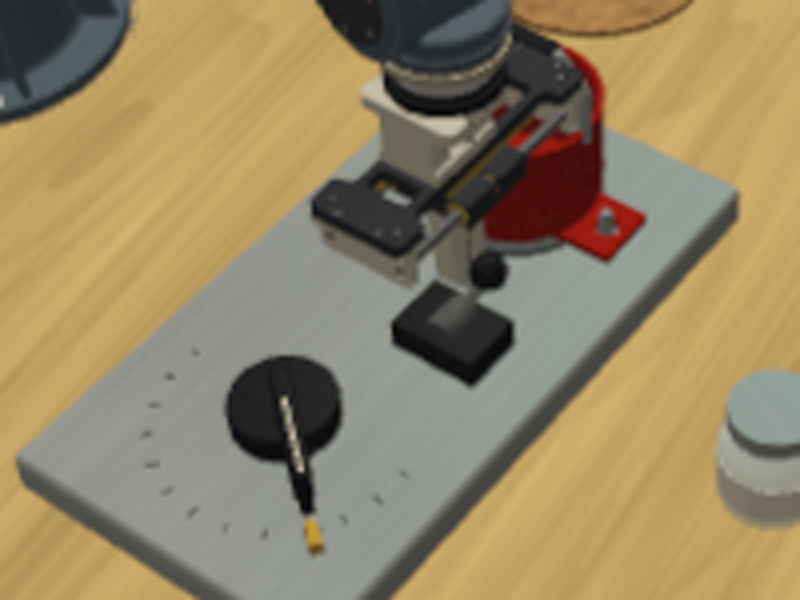

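The lever now leans to +x at crop (487,270) and the dial lines up with the marker. The pot sits over its peg. I'll creep on until the stop is felt.

Call:
carry_out(
  plan=[
    [[-0.15, 0, 0], [0, 0, 0], 0],
    [[-0.1, 0, 0], [0, 0, 0], 0],
    [[0, 0, 0], [0, 0, 0], 0],
  ],
)

```text
time_s: 28.05
tcp_pos: [0.5623, -0.1501, 0.134]
orientation: [[-0.992, 0.123, -0.005], [0.123, 0.992, 0.001], [0.005, 0.0, -1.0]]
force: [-10.8, 0.4, 5.0]
gripper_width: 0.0005
grip_force: 5.1
```

Call:
carry_out(
  plan=[
    [[-0.1, 0, 0], [0, 0, 0], 0],
    [[-0.1, 0, 0], [0, 0, 0], 0],
    [[0, 0, 0], [0, 0, 0], 0],
  ],
)

```text
time_s: 28.35
tcp_pos: [0.5632, -0.1502, 0.1337]
orientation: [[-0.992, 0.122, -0.015], [0.122, 0.992, 0.003], [0.015, 0.001, -1.0]]
force: [-32.3, 2.7, 20.2]
gripper_width: 0.0004
grip_force: 16.4
```

The stop was reached where predicted. I'll back off and retreat.

Call:
carry_out(
  plan=[
    [[0.3, 0, 0], [0, 0, 0], 0],
    [[0.5, 0, 0], [0, 0, 0], 0],
    [[0.8, 0, 0], [0, 0, 0], 0],
    [[0.8, 0, -0.5], [0, 0, 0], 0],
    [[0.5, 0, -1], [0, 0, 0], 0],
  ],
)

```text
time_s: 28.85
tcp_pos: [0.4951, -0.1417, 0.171]
orientation: [[-0.992, 0.123, -0.003], [0.123, 0.992, 0.001], [0.003, 0.001, -1.0]]
force: [0.7, -0.4, 0.7]
gripper_width: 0.0007
grip_force: 0.0
```

Call:
carry_out(
  plan=[
    [[0.5, 0, -1], [0, 0, 0], 0],
    [[0.8, 0, -1], [0, 0, 0], 0],
    [[1, 0, -1], [0, 0, 0], 0],
    [[1, 0, -1], [0, 0, 0], 0],
    [[1, 0, 0], [0, 0, 0], 0],
  ],
)

```text
time_s: 29.35
tcp_pos: [0.3905, -0.1293, 0.2748]
orientation: [[-0.992, 0.123, 0.005], [0.123, 0.992, -0.002], [-0.005, -0.002, -1.0]]
force: [-0.6, -0.5, 0.1]
gripper_width: 0.0004
grip_force: 0.0
```

Call:
carry_out(
  plan=[
    [[0, 0, 0], [0, 0, 0], 0],
    [[0, 0, 0], [0, 0, 0], 0],
    [[0, 0, 0], [0, 0, 0], 0],
  ],
)

```text
time_s: 29.65
tcp_pos: [0.3908, -0.1291, 0.2718]
orientation: [[-0.992, 0.123, 0.0], [0.123, 0.992, -0.0], [-0.0, 0.0, -1.0]]
force: [0.4, 0.6, -0.2]
gripper_width: 0.0007
grip_force: 0.0
```

Run:
```python
from h import *
s=shot("scene"); print(s["state"]["tcp_pos"],s["state"]["force"])
cv2.imwrite("pics/s9.png",cv2.resize(s["frame"][120:420,90:440],None,fx=2,fy=2,interpolation=2))
```

```text
[ 0.39079531 -0.12908799  0.27175077] [ 0.39278234  0.61428651 -0.18931912]
```

View pics/s9.png

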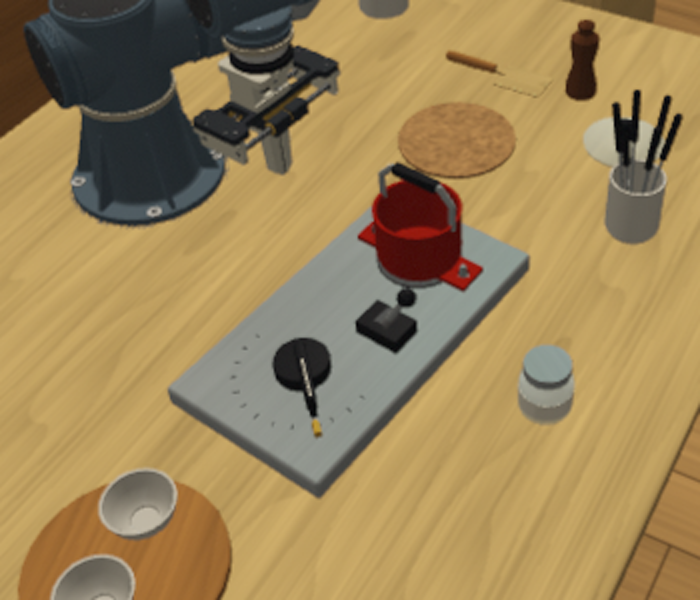

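The final view shows the pot level on its pegs at (420,235), the pointer in line with the marker at (316,427), and the lever over to +x at (406,297). The bystanders visible have not moved.

```bash
python3 -c "
from rig import hand_in
print(hand_in())"
```

```text
the job is handed in; nothing more can be done
None
```

I handed the job in at about 30 s: the pot is home over both pegs and released, the dial pointer is in line with the brass marker, and the lever was pushed to its far stop last.

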